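# Hang up the guard, close the doweled book press and hold it shut

### The arm

A 6-joint arm with a two-finger parallel gripper is mounted at the origin on the work surface. World frame = base frame: x ahead of the robot, y to its left, z up, the work surface at z = 0. Lengths are in mm, angles in rad, forces in N, time in s.
With the tool pointing down it reaches from about 350 to 875 mm from the base axis. Payload 4.2 kg.
Tool frame: the origin (TCP) lies between the finger pads; the fingertips stand 8 mm ahead of it and the grasp point (between the pads) lies 11 mm behind it; z points along the fingers, y is the line along which they close (so a half turn about z gives the same grasp; the last joint's range is limited). The gripper opens to 85 mm and grips with 20 to 120 N. Pads are 22 mm wide; open, the fingers measure 114 mm over their backs; the gripper's body (76 mm by 85 mm) begins 54 mm behind the grasp point. The pads swing forward as they close: fully open they stand 13 mm farther back than shut.
Start: joints at [1.45, 0.385, 0.008, 0, -1.194, -0.259], TCP at [231.676, 580.453, 200.712] pointing down, gripper open.
Joint ranges: [-3.14, 3.14], [-1.21, 2.06], [-1.07, 1.41], [-3.16, 2.05], [-2.99, -0.16], [-3.1, 3.1]. Speed limits (rad/s): [2.79, 2.79, 3.14, 3.14, 3.14, 3.14].

### API

Orientations are given as a unit quaternion [x, y, z, w].
In Python, from bench import read_state, get_image, camera_params, job_done gives the robot as it stands.
- The arm moves only by the tool drive_tool, never from a script. Its argument "moves" is a list that holds one entry, the list of rows, each a list of 7 numbers: the shift along the tool's x, y, z in m, then the turn, a rotation vector about the tool's x, y, z in rad, then the closure in counts, from 0 (fully open) to 255 (shut). A call has 1 to 8 rows; each row shifts and turns the commanded pose from where the row before left it, along the tool's axes as they then stand; what a row does not reach is not made up. A row lasts 1/12 s, in which the tool goes at most 41.7 mm and 7.16 degrees, less where a joint would pass 70% of its speed; a pose out of reach is approached as far as the arm can. A call is refused whole if a number of a shift passes 0.0417 or a number of a turn 0.125, either way. A call with a gripper value outside its range is refused whole. The fingers move at their own pace and stop on an object; the grip force is fixed at half the most. Time passes only in rows, so rows that do not move let the fingers close. It gives the time, the measured TCP pose, the force and the opening at its end, in the units of the state.
- read_state(): the state, without advancing time (a new reading comes with each control period).
- get_image(name): name is "scene" or "top" or "wrist"; returns the picture (384x512x3 uint8, blue, green, red); there is no depth.
- camera_params(name): a dict with "mtx" (3x3 intrinsics, pixels), "extrinsics" (4x4, takes a point from camera to world coordinates). Camera axes: x right, y up, looking along -z (the intrinsics and any distortion apply to the point x, -y, -z); pixel columns grow to the right and rows downward; lengths in mm; the calibration is good to about 2 mm. A picture is of the moment at which its call begins: read the wrist's pose just before it. camera_params takes no time and is no camera call; for the wrist camera it gives the pose at the moment of the call.
- job_done(): hands the job in, once; it reports no verdict.
The state is a dict: "clock": time; "joints": joint angles; "joint_vel": joint speeds; "joint_efforts": joint torques, N m; "position": TCP position; "ee_rot": TCP orientation; "contact_force": force on the tool from outside, world axes, zero at the start; "wrist_torque": the same for the moment, N m; "gripper_width": finger opening in mm.
Only numpy, scipy, OpenCV 4.12 (cv2) and the standard library are available. Lean on these libraries where they do the work, as an engineer would, in place of code of your own. Each camera call takes 0.05 s, during which the arm holds its last target. There are 200 camera calls.

### The job

Lift the folded brass guard off the lower half of the little wooden book press, hang it over the bar of the rail so that it straddles the bar, and let go of it. Then set the loose upper half of the press onto the two dowels, either way round, press it down against the springy bed until the two wooden halves meet flush, and finish with the arm still holding them pressed together. Leave the other things on the desk alone.

Things in the scene. Friction and masses are not known exactly. Their poses are not given: they have to be found in the camera images.
- press_lower: Lower press half, pale wood, fixed, 110 (x) x 170 (y) mm. Origin: centre of its underside, on the desk. Slab 18 mm high with a 40 mm wide end block at each y end, tops 40 mm above the desk. In each block a steel dowel, 12 mm diameter, at x = 0, y = +65 and -65 mm, reaching 62 mm above the desk, the last 6 mm tapered to 6 mm. Between the blocks a sprung bed, 60 x 80 mm, carries a small book.
- seat (a point): Point on press_lower, centred between the dowels at the level of the end blocks' tops (40 mm above the desk); axes as press_lower. The closed press has the underside of the upper half here.
- bed (a joint): How far the sprung bed with its book is pushed down, m: 0 free (book's top 46 mm above the desk, 6 mm above the end blocks), 0.006 when the upper half meets the end blocks. Its spring bears the upper half's weight (2.4 to 4.8 N) unmoved, starts to give at 6 N and needs about 10 N at 0.006, that weight included.
- press_upper: Loose upper press half, pale wood, 100 (x) x 170 (y) x 22 mm, 0.25 to 0.5 kg, flat on the desk, right way up, on one side of the lower half (the rail is on the other). Origin: centre of its underside. Two 14 mm through holes at x = 0, y = +65 and -65 mm. On top a darker wooden handle bar, centred: 24 mm wide (x), 90 mm long (y), 22 to 64 mm above the underside.
- guard: Brass sheet guard like a house roof on two walls, open below and at both ends, 0.15 kg, 80 mm long (y). Walls 70 mm apart inside (x), 32 mm high, sheet 3 mm; roof at 45 degrees, ridge along y. Origin: midway between the walls' lower edges; starts over the book, 18 mm above the desk. Ridge outside 71 mm above the origin; on it a fin to grip, 8 mm thick (x), 50 mm long (y), its top 101 mm up.
- guard_ridge (a point): Point of the guard at the inside of its ridge, mid-length, 67 mm above the guard's origin. It comes to lie about 8 mm above the bar's centre line when the guard hangs on the bar.
- rail: Fixed dark steel rail: a horizontal bar of 12 mm diameter along its y axis, 180 mm long, on two posts (16 mm diameter, feet of 70 mm diameter) at its ends. Origin on the desk midway between the posts.
- rail_mid (a point): Middle of the bar on its centre line, 150 mm above the desk; axes as the rail, y along the bar.
- paste_jar: Bystander: jar, 64 mm diameter, 85 mm high; origin at its foot.
- mug: Bystander: white mug, 76 mm diameter, 85 mm high; origin at its foot.
- ink: Bystander: small bottle, 48 mm diameter, 60 mm high; origin at its foot.
- weight: Bystander: dark steel paperweight with a knob, 48 mm diameter, 40 mm high, behind the press; origin at its foot.
- brush: Bystander: paste brush, 170 mm long, lying flat.
- folder: Bystander: flat pale folding bone, 132 x 22 x 5 mm, lying in front of the press; origin at the centre of its underside.
- notebook: Bystander: closed notebook, 90 x 120 x 16 mm; origin at the centre of its underside.

How it is judged (in metres and radians):
On the way, in this order (a step that is already met when the one before it is completed fails the run):
1. the guard hangs over the bar of the rail and has been let go (x of guard_ridge in the frame of rail_mid between -0.015 and 0.015 m and y of guard_ridge in the frame of rail_mid between -0.06 and 0.06 m and z of guard_ridge in the frame of rail_mid between 0 and 0.016 m and angle between guard's own z axis and vertical below 0.35 rad and contact force between guard and rail above 0.3 N and contact force between each of the arm, the fingers and guard below 0.05 N and linear speed of guard below 0.05 m/s), for 0.3 s.
2. the upper half is on both dowels (horizontal distance between press_upper and seat below 0.004 m and z of press_upper in the frame of seat below 0.012 m and angle between the y axis of press_upper and the y axis of press_lower, either way round below 0.06 rad), for 0.1 s.
At the end, for the whole second after the job is handed in: Guard hangs on the bar untouched: ridge within 15 mm across and 60 mm of mid-bar, tilt under 0.35 rad. Upper half on the dowels (4 mm, 0.06 rad yaw, 0.04 rad tilt), within 1.5 mm of the end blocks, bed down over 4.5 mm, arm bearing on it with over 2 N (all of step 1 and horizontal distance between press_upper and seat below 0.004 m and angle between the y axis of press_upper and the y axis of press_lower, either way round below 0.06 rad and angle between press_upper's own z axis and vertical below 0.04 rad and z of press_upper in the frame of seat below 0.0015 m and value of joint bed above 0.0045 m and contact force between any of the fingers, the arm and press_upper above 2 N); the arm keeps its last pose, push and grip.
It fails at once if a jar, mug, bottle or paperweight is moved more than 30 mm or tipped over (distance of any of paste_jar, mug, ink, weight from where it was at the start of the episode above 0.03 m or angle between any of paste_jar, mug, ink, weight's own z axis and vertical above 0.5 rad).
It fails at once if the brush, folding tool or notebook is moved more than 30 mm (distance of any of brush, folder, notebook from where it was at the start of the episode above 0.03 m).
It also fails if it takes over 61 s, if anything falls off the work surface, if the arm or the gripper's body presses on something with over 40 N, if the wrist force passes 120 N, or if a joint passes its speed limit or range.

## Working session

There is one attempt and no reset: what is moved stays moved. The work goes in short steps, Python scripts to look and compute and a tool call to move; the robot and the scene stay as the last step left them, time stands still between calls to the robot, and variables do not carry over. Pictures are saved under pics/ and viewed, on a budget of 10 in all, crops included, one or two more only if the job needs it, and the job is handed in when it is done.

Besides the shell and the picture viewer there is one more tool, called as name([rows], argument=value, ...), one row to a line, values as JSON. drive_tool: Moves the arm, as the interface text tells. Its arguments: {"type":"object","properties":{"moves":{"type":"array"}},"required":["moves"]}

```bash
mkdir -p pics; ls; python3 - <<'E'
from bench import *
import cv2,json
s=read_state();print({k:s[k] for k in('clock','position','ee_rot','contact_force','gripper_width')})
for n in('scene','top'):
    cv2.imwrite(f'pics/{n}0.png',cv2.resize(get_image(n),None,fx=1.5,fy=1.5,interpolation=cv2.INTER_CUBIC))
    c=camera_params(n);print(n,c)
E
```

```text
pics
{'clock': 0.0, 'position': array([231.46406182, 579.85772507, 199.6229054 ]), 'ee_rot': array([ 9.82001943e-01, -1.88867673e-01, -1.47129702e-04,  1.07897242e-03]), 'contact_force': array([-0.01671857,  0.03265162,  0.08267143]), 'gripper_width': 85.56724481322381}
scene {'mtx': array([[424.29020541,   0.        , 251.12179642],
       [  0.        , 424.29020541, 187.07790635],
       [  0.        ,   0.        ,   1.        ]]), 'extrinsics': array([[-8.60055436e-02, -7.68779954e-01,  6.33703739e-01,
         1.27711726e+03],
       [ 9.96288277e-01, -6.40881949e-02,  5.74662781e-02,
         1.05283044e+02],
       [-3.56599398e-03,  6.36294024e-01,  7.71438396e-01,
         1.03351747e+03],
       [ 0.00000000e+00,  0.00000000e+00,  0.00000000e+00,
         1.00000000e+00]])}
top {'mtx': array([[418.64999639,   0.        , 258.39803877],
       [  0.        , 418.64999639, 194.70653659],
       [  0.        ,   0.        ,   1.        ]]), 'extrinsics': array([[-4.69780621e-03,  9.92269938e-01, -1.24009278e-01,
         3.80458279e+02],
       [-9.99559369e-01, -1.02491172e-03,  2.96650960e-02,
         4.23679238e+01],
       [ 2.93086844e-02,  1.24093996e-01,  9.91837528e-01,
         1.25983214e+03],
       [ 0.00000000e+00,  0.00000000e+00,  0.00000000e+00,
         1.00000000e+00]])}
```

View pics/top0.png

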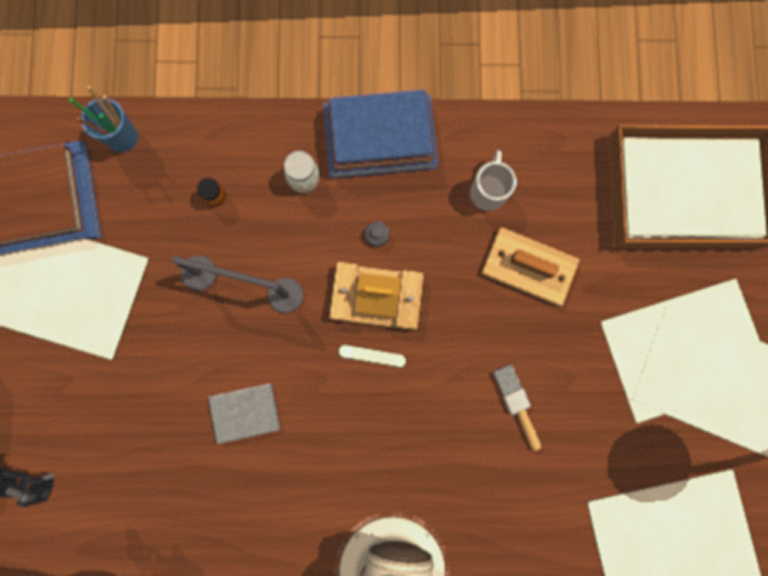

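View pics/scene0.png

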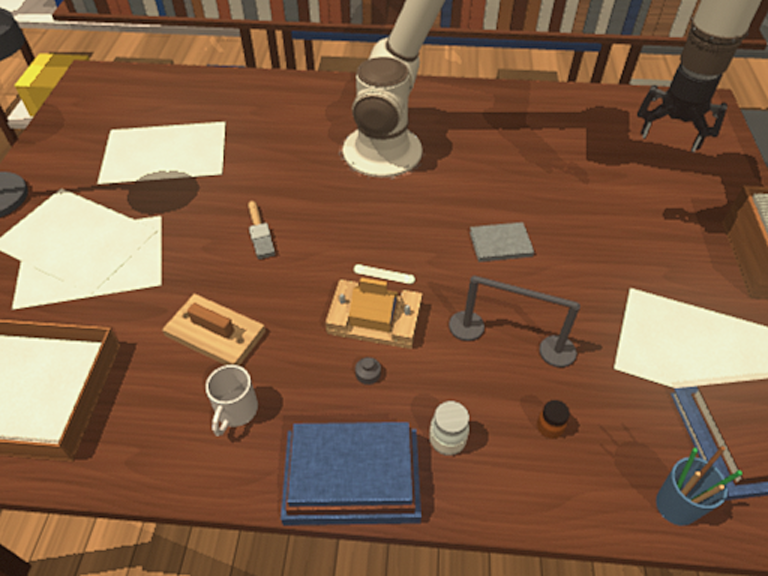

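```bash
python3 - <<'E'
from bench import *
import cv2,numpy as np
im=get_image('top')
f=lambda a,s:cv2.resize(a,None,fx=s,fy=s,interpolation=cv2.INTER_CUBIC)
a=f(im[165:225,110:290],4.4)  # 264x792
b=f(im[145:210,310:400],5)    #325x450
c=np.zeros((a.shape[0]+b.shape[0],a.shape[1],3),np.uint8)
c[:a.shape[0]]=a;c[a.shape[0]:,:b.shape[1]]=b
print(a.shape,b.shape)
cv2.imwrite('pics/top1.png',c)
E
```

```text
(264, 792, 3) (325, 450, 3)
```

View pics/top1.png

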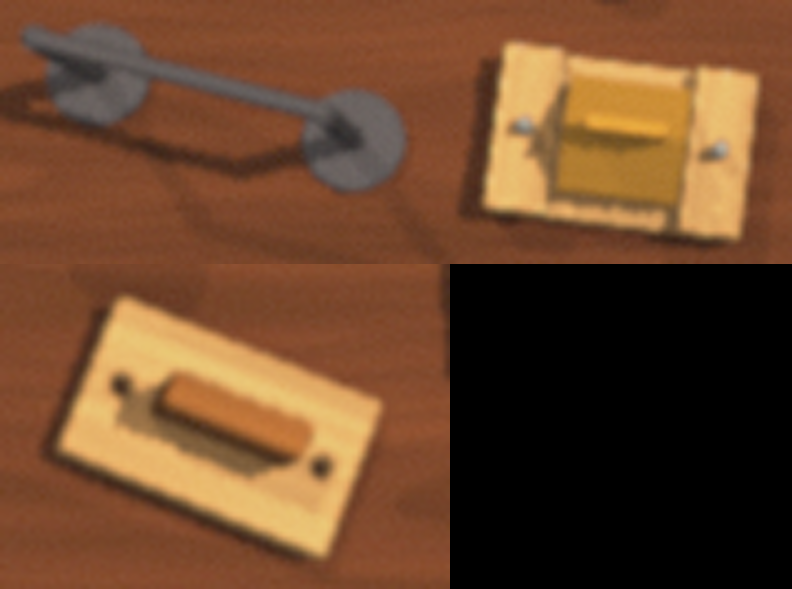

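```bash
cat > h.py <<'E'
import numpy as np
from bench import *
def ray(cam,uv,z):
    c=camera_params(cam) if isinstance(cam,str) else cam
    K,E=np.array(c['mtx']),np.array(c['extrinsics'])
    d=np.linalg.inv(K)@[uv[0],uv[1],1]; d=E[:3,:3]@(d*[1,-1,-1]); o=E[:3,3]
    return (o+d*(z-o[2])/d[2])[:2]
def proj(cam,p):
    c=camera_params(cam) if isinstance(cam,str) else cam
    K,E=np.array(c['mtx']),np.array(c['extrinsics'])
    q=E[:3,:3].T@(np.array(p)-E[:3,3]); q=K@(q*[1,-1,-1]); return q[:2]/q[2]
def ax(p,q): # yaw of object y axis from p(-y end?) to q
    d=np.subtract(q,p); return np.arctan2(-d[0],d[1])
E
python3 - <<'E'
from h import *
A=lambda x,y:(110+(x+.5)/4.4-.5,165+(y+.5)/4.4-.5)
B=lambda x,y:(310+(x+.5)/5-.5,145+(y-264+.5)/5-.5)
np.set_printoptions(precision=1,suppress=True)
def show(n,f,pts,z):
    P=np.array([ray('top',f(*p),z) for p in pts]);print(n,P.tolist() if 0 else P.round(1).tolist(),'mean',P.mean(0),'len',[round(np.linalg.norm(P[i]-P[i-1]),1) for i in range(len(P))])
    return P
P=show('low',A,[(505,42),(757,73),(742,240),(484,210)],40);print(ax((P[1]+P[2])/2,(P[0]+P[3])/2))
P=show('dow',A,[(519,123),(716,150)],62);print(ax(P[1],P[0]))
P=show('fin',A,[(587,122),(668,131)],119);print(ax(P[1],P[0]))
P=show('feet',A,[(98,75),(354,140)],6);print(ax(P[1],P[0]))
P=show('bar',A,[(25,38),(345,118)],150);print(ax(P[1],P[0]))
P=show('up',B,[(125,297),(382,403),(325,555),(60,450)],22);print(ax((P[1]+P[2])/2,(P[0]+P[3])/2))
P=show('hole',B,[(121,384),(321,466)],22);print(ax(P[1],P[0]))
print(camera_params('wrist'))
F=lambda x,y:(x/1.5,y/1.5)
for n,p in dict(mug=(490,190),jar=(300,165),ink=(209,190),weight=(377,233)).items(): print(n,ray('top',F(*p),50))
E
```

```text
low [[594.1, 105.9], [573.1, -63.1], [460.9, -51.8], [481.3, 119.2]] mean [527.4  27.6] len [np.float64(113.6), np.float64(170.3), np.float64(112.7), np.float64(172.2)]
-0.12113337023338928
dow [[536.5, 95.4], [518.6, -33.6]] mean [527.5  30.9] len [np.float64(130.2), np.float64(130.2)]
-0.13835853112633317
fin [[529.7, 50.5], [524.0, -0.1]] mean [526.8  25.2] len [np.float64(50.9), np.float64(50.9)]
-0.11251767847535592
feet [[577.1, 384.9], [532.2, 210.2]] mean [554.7 297.6] len [np.float64(180.4), np.float64(180.4)]
-0.2515672456041293
bar [[577.2, 390.1], [528.2, 196.6]] mean [552.7 293.4] len [np.float64(199.7), np.float64(199.7)]
-0.24790324011404027
up [[668.1, -226.8], [602.9, -381.6], [510.4, -343.1], [574.1, -184.9]] mean [ 588.9 -284.1] len [np.float64(102.9), np.float64(168.0), np.float64(100.2), np.float64(170.6)]
-0.3908032426581663
hole [[614.5, -222.9], [564.4, -342.8]] mean [ 589.4 -282.9] len [np.float64(130.0), np.float64(130.0)]
-0.3958394470498489
{'mtx': array([[328.1,   0. , 259.3],
       [  0. , 328.1, 193.1],
       [  0. ,   0. ,   1. ]]), 'extrinsics': array([[ -0.4,   0.9,   0.2, 293.4],
       [ -0.9,  -0.4,  -0.1, 555.7],
       [  0. ,  -0.3,   1. , 372.4],
       [  0. ,   0. ,   0. ,   1. ]])}
mug [ 736.5 -198.9]
jar [786.  178.9]
ink [734.3 356.5]
weight [648.7  26.5]
```

```bash
cat >> h.py <<'E'
from scipy.spatial.transform import Rotation as Ro
def plan(xyz,yaw): # yaw of tool x axis, tool down. Prints turn about tool z and shift in tool axes after the turn
    s=read_state(); R=Ro.from_quat(s['ee_rot']).as_matrix(); y0=np.arctan2(R[1,0],R[0,0])
    dy=(yaw-y0+np.pi)%(2*np.pi)-np.pi
    T=np.array([[np.cos(yaw),np.sin(yaw),0],[np.sin(yaw),-np.cos(yaw),0],[0,0,-1]])
    print('t',round(s['clock'],2),'pos',s['position'].round(1),'yaw',round(y0,4),'tilt',R[:2,2].round(4),'F',s['contact_force'].round(2),'w',round(s['gripper_width'],1))
    print('  turn z',round(-dy,4),'shift mm',(T.T@(np.array(xyz)-s['position'])).round(1))
E
```

drive_tool([
  [[0, 0, -0.012, 0, 0, 0.12, 0], [0, 0, -0.012, 0, 0, 0.12, 0], [0, 0, -0.012, 0, 0, 0.12, 0], [0, 0, -0.012, 0, 0, 0.12, 0], [0, 0, -0.012, 0, 0, 0.12, 0], [0, 0, -0.012, 0, 0, 0.12, 0], [0, 0, -0.012, 0, 0, 0.12, 0], [0, 0, -0.012, 0, 0, 0.12, 0]],
])

```text
clock: 0.82
position: [231.6, 580.2, 296.8]
ee_rot: [0.782, -0.623, 0.0, 0.0]
contact_force: [0.5, -1.1, 0.2]
gripper_width: 85.4
```

```bash
python3 -c "
from h import *
plan((526.8,27,250),-1.69)"
```

```text
t 0.82 pos [231.6 580.2 296.8] yaw -1.3458 tilt [-0.0004 -0.0009] F [ 0.49 -1.05  0.18] w 85.4
  turn z 0.3442 shift mm [ 514.2 -358.9   46.8]
```

drive_tool([
  [[0, 0, 0, 0, 0, 0.115, 0], [0, 0, 0, 0, 0, 0.115, 0], [0, 0, 0, 0, 0, 0.115, 0], [0.032, -0.0224, 0, 0, 0, 0, 0], [0.032, -0.0224, 0, 0, 0, 0, 0], [0.032, -0.0224, 0, 0, 0, 0, 0], [0.032, -0.0224, 0, 0, 0, 0, 0], [0.032, -0.0224, 0, 0, 0, 0, 0]],
])

```text
clock: 1.48
position: [325.1, 406.9, 296.4]
ee_rot: [-0.666, 0.746, -0.0, -0.0]
contact_force: [1.0, -0.4, 0.2]
gripper_width: 85.2
```

drive_tool([
  [[0.032, -0.0224, 0, 0, 0, 0, 0], [0.032, -0.0224, 0, 0, 0, 0, 0], [0.032, -0.0224, 0, 0, 0, 0, 0], [0.032, -0.0224, 0, 0, 0, 0, 0], [0.032, -0.0224, 0, 0, 0, 0, 0], [0.032, -0.0224, 0, 0, 0, 0, 0], [0.032, -0.0224, 0, 0, 0, 0, 0], [0.032, -0.0224, 0.01, 0, 0, 0, 0]],
])

```text
clock: 2.15
position: [475.1, 132.5, 288.5]
ee_rot: [-0.666, 0.746, -0.001, 0.002]
contact_force: [-0.0, 0.4, 0.7]
gripper_width: 85.3
```

drive_tool([
  [[0.032, -0.0224, 0.01, 0, 0, 0, 0], [0.032, -0.0224, 0.01, 0, 0, 0, 0], [0, 0, 0.018, 0, 0, 0, 0], [0, 0, 0, 0, 0, 0, 0]],
])

```text
clock: 2.48
position: [509.1, 62.9, 244.7]
ee_rot: [-0.664, 0.748, 0.002, -0.004]
contact_force: [-0.9, 0.4, -1.0]
gripper_width: 85.5
```

```bash
python3 - <<'E'
from h import *
import cv2,json
plan((526.8,27,250),-1.69)
c=camera_params('wrist'); im=get_image('wrist')
cv2.imwrite('pics/w1.png',cv2.resize(im,None,fx=1.5,fy=1.5,interpolation=cv2.INTER_CUBIC))
json.dump({k:np.array(v).tolist() for k,v in c.items()},open('w1.json','w'))
E
```

```text
t 2.48 pos [509.1  62.9 244.7] yaw -1.6898 tilt [-0.0079 -0.0016] F [-0.86  0.38 -1.04] w 85.5
  turn z 0.0002 shift mm [ 33.6 -21.8  -5.3]
```

View pics/w1.png

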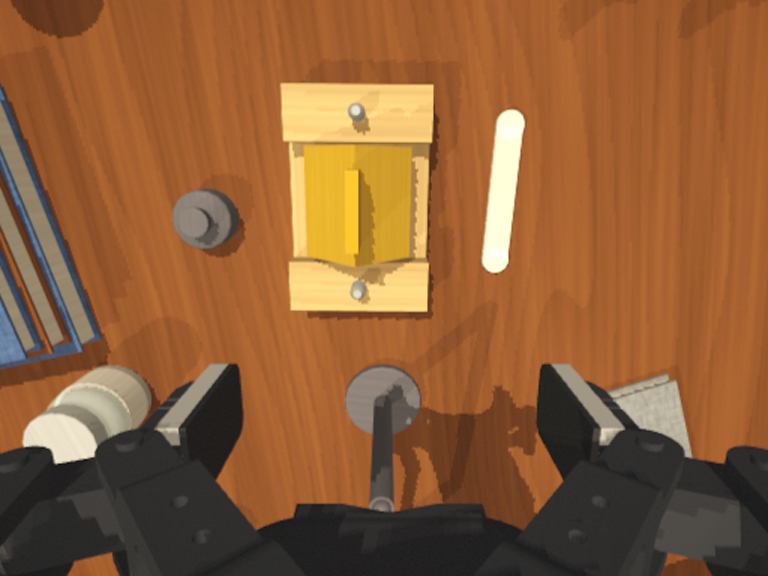

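```bash
python3 - <<'E'
from h import *
import json
c=json.load(open('w1.json'))
def show(n,pts,z):
    P=np.array([ray(c,((x+.5)/1.5-.5,(y+.5)/1.5-.5),z) for x,y in pts]);print(n,P.round(1).tolist(),P.mean(0).round(1),[round(np.linalg.norm(P[i]-P[i-1]),1) for i in range(len(P))]);return P
P=show('fin',[(351,170),(351,254)],119);print(ax(P[0],P[1]))
P=show('low',[(281,84),(433,84),(429,311),(290,311)],40);print(ax((P[0]+P[1])/2,(P[2]+P[3])/2))
P=show('dow',[(355,110),(358,287)],62);print(ax(P[0],P[1]))
P=show('bar',[(381,400),(381,505)],150)
plan((526,26,102),-1.69)
E
```

```text
fin [[524.0, 1.6], [530.9, 51.3]] [527.4  26.5] [np.float64(50.2), np.float64(50.2)]
-0.13793182824082018
low [[570.7, -62.3], [463.0, -49.7], [482.3, 119.0], [592.9, 105.6]] [527.2  28.2] [np.float64(169.4), np.float64(108.4), np.float64(169.8), np.float64(111.4)]
-0.12296399662748196
dow [[519.7, -36.7], [534.3, 86.9]] [527.   25.1] [np.float64(124.5), np.float64(124.5)]
-0.11788867845526878
bar [[522.4, 135.6], [531.4, 208.6]] [526.9 172.1] [np.float64(73.5), np.float64(73.5)]
t 2.53 pos [509.8  64.  246.7] yaw -1.6872 tilt [-0.005  -0.0016] F [-0.21  0.29  0.43] w 85.4
  turn z 0.0028 shift mm [ 35.8 -20.7 144.7]
```

drive_tool([
  [[0.017, -0.011, 0, 0, 0, 0.004, 0], [0.018, -0.011, 0, 0, 0, 0.004, 0], [0, 0, 0.03, 0, 0, 0, 0], [0, 0, 0.03, 0, 0, 0, 0], [0, 0, 0.03, 0, 0, 0, 0], [0, 0, 0, 0, 0, 0, 0], [0, 0, 0, 0, 0, 0, 0]],
])

```text
clock: 3.12
position: [528.5, 28.8, 159.0]
ee_rot: [-0.664, 0.748, -0.0, -0.001]
contact_force: [0.5, -0.4, 0.3]
gripper_width: 85.4
```

```bash
python3 -c "
from h import *
plan((527.2,26.5,102),-1.695)"
```

```text
t 3.12 pos [528.5  28.8 159. ] yaw -1.6904 tilt [-0.0013 -0.0014] F [ 0.5  -0.43  0.34] w 85.4
  turn z 0.0046 shift mm [ 2.4  1.  57. ]
```

drive_tool([
  [[0.0024, 0.001, 0.014, 0, 0, 0.005, 0], [0, 0, 0.014, 0, 0, 0, 0], [0, 0, 0.014, 0, 0, 0, 0], [0, 0, 0.014, 0, 0, 0, 0], [0, 0, 0, 0, 0, 0, 0], [0, 0, 0, 0, 0, 0, 130], [0, 0, 0, 0, 0, 0, 255], [0, 0, 0, 0, 0, 0, 255]],
])

```text
clock: 3.78
position: [528.8, 26.4, 104.8]
ee_rot: [-0.661, 0.75, -0.001, 0.002]
contact_force: [1.0, -0.7, -0.4]
gripper_width: 51.4
```

drive_tool([
  [[0, 0, 0, 0, 0, 0, 255], [0, 0, 0, 0, 0, 0, 255], [0, 0, 0, 0, 0, 0, 255], [0, 0, 0, 0, 0, 0, 255], [0, 0, 0, 0, 0, 0, 255]],
])

```text
clock: 4.2
position: [527.4, 25.7, 102.8]
ee_rot: [-0.661, 0.751, -0.0, 0.0]
contact_force: [-0.6, 0.4, -0.8]
gripper_width: 0.1
```

```bash
python3 -c "
from h import *
plan((527.2,26.5,102),-1.695)"
```

```text
t 4.2 pos [527.4  25.7 102.8] yaw -1.6978 tilt [ 0. -0.] F [-0.64  0.39 -0.78] w 0.1
  turn z -0.0028 shift mm [-0.7  0.3  0.8]
```

```bash
python3 - <<'E'
from h import *
import cv2
f=lambda a,s:cv2.resize(a,None,fx=s,fy=s,interpolation=cv2.INTER_CUBIC)
w=f(get_image('wrist'),1.0); s=f(get_image('scene')[120:260,190:310],2)
c=np.zeros((384,512+240,3),np.uint8);c[:,:512]=w;c[:280,512:]=s
cv2.imwrite('pics/w2.png',c); plan((527.2,26.5,102),-1.695)
E
```

```text
t 4.3 pos [527.4  25.7 102.7] yaw -1.6979 tilt [-0.0001 -0.0001] F [-1.01 -0.4   0.04] w -0.2
  turn z -0.0029 shift mm [-0.8  0.3  0.7]
```

View pics/w2.png

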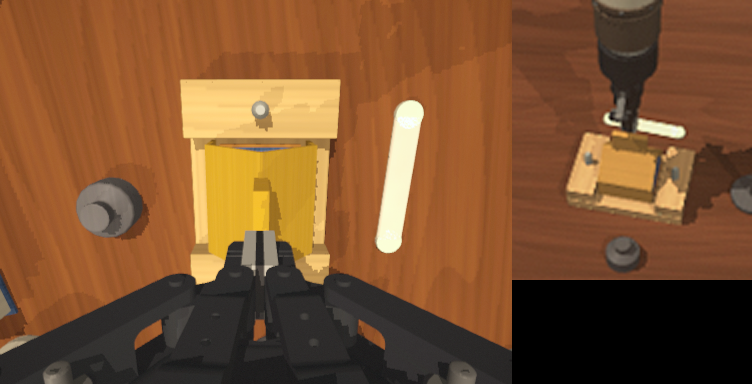

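```bash
python3 - <<'E'
from h import *
c=camera_params('wrist'); print(c['extrinsics'].round(3))
for n,p in dict(far=(524.1,1.7,119),near=(530.3,51.3,119),finmid=(527.2,26.5,119),tcp=(527.4,25.7,102.7),tip=(527.4,25.7,94.7),grasp=(527.4,25.7,113.7),padfront=(526,14.7,113.7),dowel=(519.3,-36.5,62),cornL=(571,-62.3,40),cornR=(464,-49.7,40)).items(): print(n,proj(c,p).round(1))
E
```

```text
[[-9.92000e-01 -1.22000e-01 -3.10000e-02  5.19949e+02]
 [ 1.26000e-01 -9.58000e-01 -2.57000e-01 -3.95880e+01]
 [ 1.00000e-03 -2.59000e-01  9.66000e-01  2.75195e+02]
 [ 0.00000e+00  0.00000e+00  0.00000e+00  1.00000e+00]]
far [261.  192.3]
near [261.1 283.1]
finmid [261.  239.4]
tcp [260.3 226.6]
tip [260.3 221.7]
grasp [260.4 234.1]
padfront [260.4 214.1]
dowel [260.5 110. ]
cornL [180.1  80.5]
cornR [338.7  79.1]
```

```bash
python3 - <<'E'
from h import *
import cv2
f=lambda a,s:cv2.resize(a,None,fx=s,fy=s,interpolation=cv2.INTER_CUBIC)
w=f(cv2.imread('pics/w2.png')[130:280,190:330],4)[:, :]
s=f(get_image('scene')[130:240,230:290],4)
c=np.zeros((600,800,3),np.uint8);c[:600,:560]=w;c[:440,560:800]=s
cv2.imwrite('pics/w3.png',c)
E
```

```text
(no output)
```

View pics/w3.png

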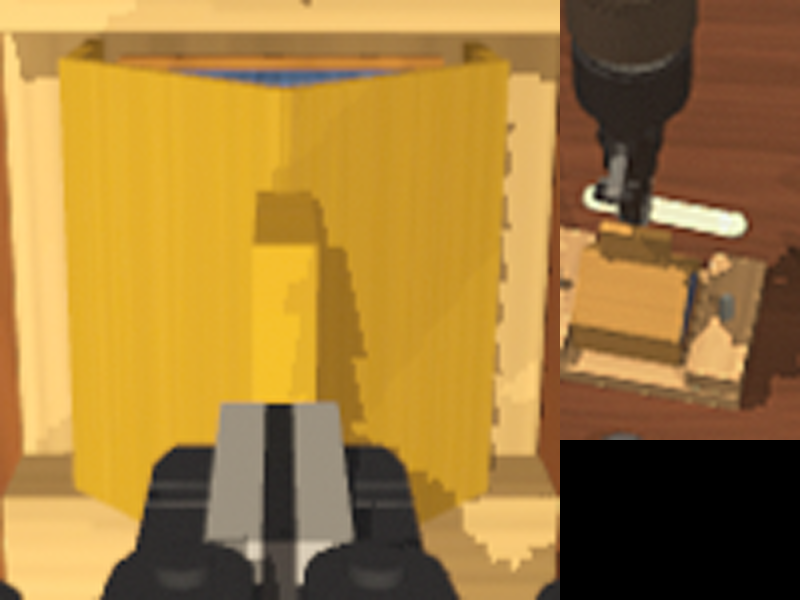

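```bash
python3 - <<'E'
from h import *
for z in (95,105,115,120,125,130,135,140,150):
    print(z,'scene ray',ray('scene',(248.75,185.5),z).round(1),'wrist front',proj('wrist',(526,14.7,z)).round(1),'scene proj tcp line',proj('scene',(527.4,25.7,z)).round(1))
E
```

```text
95 scene ray [500.9  28.1] wrist front [260.3 203.7] scene proj tcp line [247.1 192.6]
105 scene ray [509.1  28.9] wrist front [260.4 209. ] scene proj tcp line [247.  190.4]
115 scene ray [517.4  29.7] wrist front [260.4 215. ] scene proj tcp line [247.  188.1]
120 scene ray [521.5  30.1] wrist front [260.5 218.2] scene proj tcp line [247. 187.]
125 scene ray [525.7  30.5] wrist front [260.5 221.6] scene proj tcp line [247.  185.9]
130 scene ray [529.8  30.9] wrist front [260.6 225.3] scene proj tcp line [246.9 184.7]
135 scene ray [534.   31.4] wrist front [260.7 229.1] scene proj tcp line [246.9 183.6]
140 scene ray [538.1  31.8] wrist front [260.7 233.3] scene proj tcp line [246.9 182.4]
150 scene ray [546.4  32.6] wrist front [260.9 242.5] scene proj tcp line [246.9 180. ]
```

drive_tool([
  [[0, 0, 0, 0, 0, 0, 0], [0, 0, 0, 0, 0, 0, 0], [0, 0, 0, 0, 0, 0, 0], [0, 0, 0, 0, 0, 0, 0], [0, 0, 0, 0, 0, 0, 0], [0, 0, 0, 0, 0, 0, 0], [0, 0, 0.01, 0, 0, 0, 0], [0, 0, 0.01, 0, 0, 0, 0]],
])

```text
clock: 5.02
position: [527.8, 26.0, 82.4]
ee_rot: [-0.661, 0.751, -0.0, 0.001]
contact_force: [0.7, -0.4, -0.0]
gripper_width: 85.5
```

drive_tool([
  [[0, 0, 0.008, 0, 0, 0, 0], [0, 0, 0, 0, 0, 0, 130], [0, 0, 0, 0, 0, 0, 255], [0, 0, 0, 0, 0, 0, 255], [0, 0, 0, 0, 0, 0, 255], [0, 0, 0, 0, 0, 0, 255], [0, 0, 0, 0, 0, 0, 255], [0, 0, 0, 0, 0, 0, 255]],
])

```text
clock: 5.68
position: [527.5, 25.8, 75.0]
ee_rot: [-0.661, 0.751, -0.0, 0.0]
contact_force: [-0.3, 0.5, 0.5]
gripper_width: 6.2
```

```bash
python3 -c "
from h import *
plan((527.2,26.5,102),-1.695)"
```

```text
t 5.68 pos [527.5  25.8  75. ] yaw -1.6978 tilt [0.0005 0.0002] F [-0.31  0.47  0.5 ] w 6.2
  turn z -0.0028 shift mm [ -0.6   0.4 -27. ]
```

drive_tool([
  [[0, 0, 0, 0, 0, 0, 255], [0, 0, 0, 0, 0, 0, 255], [0, 0, -0.005, 0, 0, 0, 255], [0, 0, -0.005, 0, 0, 0, 255], [0, 0, 0, 0, 0, 0, 255], [0, 0, 0, 0, 0, 0, 255], [0, 0, 0, 0, 0, 0, 255]],
])

```text
clock: 6.27
position: [527.3, 25.8, 84.7]
ee_rot: [-0.661, 0.751, 0.0, -0.0]
contact_force: [0.1, -0.5, -1.4]
gripper_width: 6.2
```

```bash
python3 - <<'E'
from h import *
import cv2
plan((527.2,26.5,102),-1.695)
f=lambda a,s:cv2.resize(a,None,fx=s,fy=s,interpolation=cv2.INTER_CUBIC)
w=f(get_image('wrist')[130:280,190:330],4)
s=f(get_image('scene')[130:240,230:290],4)
c=np.zeros((600,800,3),np.uint8);c[:600,:560]=w;c[:440,560:800]=s
cv2.imwrite('pics/w4.png',c)
E
```

```text
t 6.27 pos [527.3  25.8  84.7] yaw -1.698 tilt [-0.0001  0.0001] F [ 0.06 -0.48 -1.41] w 6.2
  turn z -0.003 shift mm [ -0.7   0.2 -17.3]
```

View pics/w4.png

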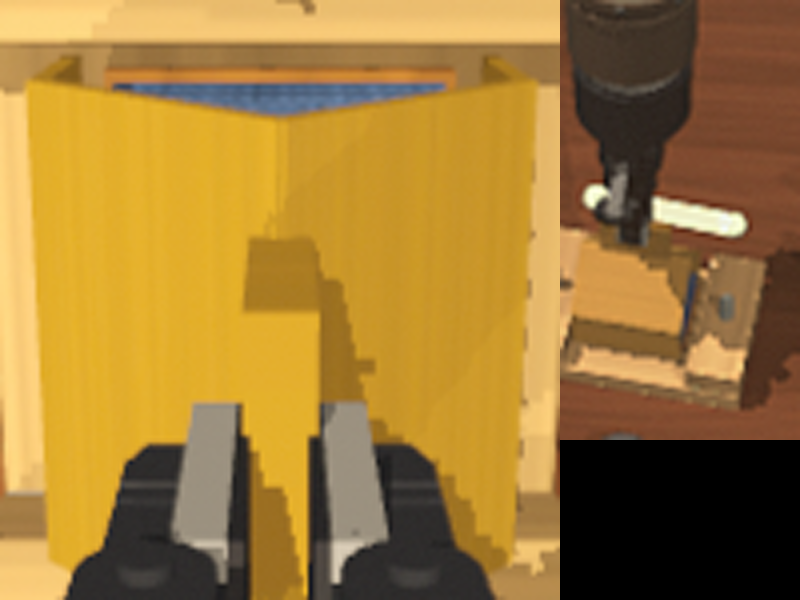

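drive_tool([
  [[0, 0, -0.01, 0, 0, 0, 255], [0, 0, -0.02, 0, 0, 0, 255], [0, 0, -0.025, 0, 0, 0, 255], [0, 0, -0.03, 0, 0, 0, 255], [0, 0, -0.03, 0, 0, 0, 255], [0, 0, -0.03, 0, 0, 0, 255], [0, 0, -0.02, 0, 0, 0.06, 255], [0, 0, 0, 0, 0, 0.063, 255]],
])

```text
clock: 7.03
position: [530.2, 26.0, 256.2]
ee_rot: [-0.613, 0.79, -0.003, 0.005]
contact_force: [0.8, -0.1, -0.5]
gripper_width: 6.0
```

```bash
python3 -c "
from h import *
plan((553.5,295.5,250),-1.82)"
```

```text
t 7.03 pos [530.2  26.  256.2] yaw -1.823 tilt [0.0113 0.0018] F [ 0.8  -0.05 -0.49] w 6.0
  turn z -0.003 shift mm [-266.9   43.9    6.2]
```

drive_tool([
  [[-0.01, 0.002, 0, 0, 0, 0, 255], [-0.025, 0.004, 0, 0, 0, 0, 255], [-0.03, 0.005, 0, 0, 0, 0, 255], [-0.03, 0.005, 0, 0, 0, 0, 255], [-0.03, 0.005, 0, 0, 0, 0, 255], [-0.03, 0.005, 0, 0, 0, 0, 255], [-0.03, 0.005, 0, 0, 0, 0, 255], [-0.03, 0.005, 0, 0, 0, 0, 255]],
])

```text
clock: 7.7
position: [544.9, 244.8, 249.0]
ee_rot: [-0.614, 0.789, 0.0, -0.001]
contact_force: [1.0, 0.1, -1.6]
gripper_width: 6.2
```

drive_tool([
  [[-0.025, 0.004, 0, 0, 0, 0, 255], [-0.02, 0.003, 0, 0, 0, 0, 255], [-0.007, 0.001, 0, 0, 0, 0, 255], [0, 0, 0, 0, 0, 0, 255], [0, 0, 0, 0, 0, 0, 255], [0, 0, 0, 0, 0, 0, 255]],
])

```text
clock: 8.2
position: [550.5, 294.4, 249.5]
ee_rot: [-0.613, 0.79, -0.0, -0.001]
contact_force: [-0.1, 0.7, -1.5]
gripper_width: 6.0
```

```bash
python3 - <<'E'
from h import *
import cv2
plan((553.5,295.5,250),-1.82)
f=lambda a,s:cv2.resize(a,None,fx=s,fy=s,interpolation=cv2.INTER_CUBIC)
w=f(get_image('wrist'),0.75)
s=f(get_image('scene')[120:270,270:410],4)
c=np.zeros((600,800,3),np.uint8);c[:288,:384]=w;c=np.zeros((600,960,3),np.uint8);c[:288,:384]=w;c[:,384:944]=s
cv2.imwrite('pics/w5.png',cv2.resize(c,(800,500)))
E
```

```text
t 8.2 pos [550.5 294.4 249.5] yaw -1.821 tilt [-0.0008 -0.0008] F [-0.12  0.75 -1.47] w 6.0
  turn z -0.001 shift mm [-1.8 -2.7 -0.5]
```

View pics/w5.png

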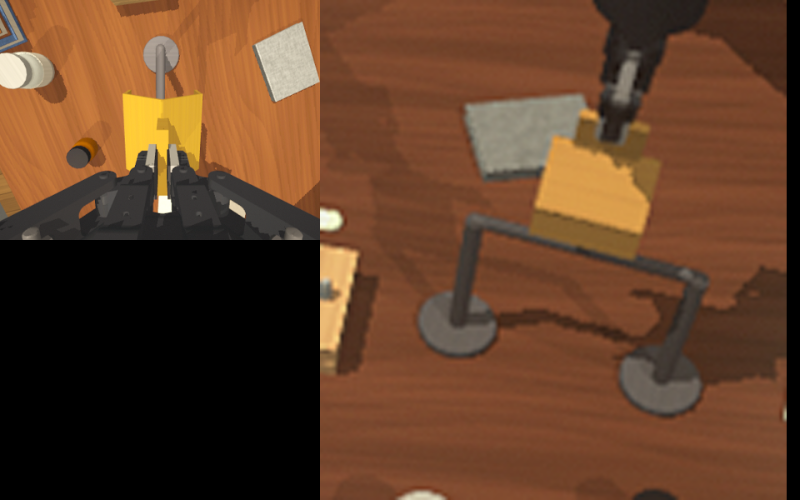

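drive_tool([
  [[-0.001, -0.0025, 0.01, 0, 0, 0, 255], [0, 0, 0.02, 0, 0, 0, 255], [0, 0, 0.02, 0, 0, 0, 255], [0, 0, 0.02, 0, 0, 0, 255], [0, 0, 0.015, 0, 0, 0, 255], [0, 0, 0.006, 0, 0, 0, 255], [0, 0, 0, 0, 0, 0, 255], [0, 0, 0, 0, 0, 0, 255]],
])

```text
clock: 8.97
position: [554.0, 295.5, 159.0]
ee_rot: [-0.613, 0.79, -0.0, 0.0]
contact_force: [0.6, 0.8, -1.0]
gripper_width: 6.0
```

drive_tool([
  [[0, 0, 0.003, 0, 0, 0, 255], [0, 0, 0.003, 0, 0, 0, 255], [0, 0, 0.002, 0, 0, 0, 255], [0, 0, 0, 0, 0, 0, 255], [0, 0, 0, 0, 0, 0, 255]],
])

```text
clock: 9.38
position: [553.5, 295.7, 150.9]
ee_rot: [-0.613, 0.79, -0.0, 0.0]
contact_force: [-0.4, -0.0, -2.3]
gripper_width: 6.2
```

drive_tool([
  [[0, 0, 0.001, 0, 0, 0, 255], [0, 0, 0.001, 0, 0, 0, 255], [0, 0, 0, 0, 0, 0, 255], [0, 0, 0, 0, 0, 0, 255]],
])

```text
clock: 9.72
position: [553.6, 295.8, 148.8]
ee_rot: [-0.613, 0.79, -0.0, 0.0]
contact_force: [0.8, 0.3, -1.4]
gripper_width: 6.4
```

drive_tool([
  [[0, 0, 0.001, 0, 0, 0, 255], [0, 0, 0.001, 0, 0, 0, 255], [0, 0, 0, 0, 0, 0, 255], [0, 0, 0, 0, 0, 0, 255]],
])

```text
clock: 10.05
position: [554.0, 295.8, 148.5]
ee_rot: [-0.614, 0.79, -0.0, 0.001]
contact_force: [-1.3, -0.3, 5.7]
gripper_width: 6.3
```

drive_tool([
  [[0, 0, -0.001, 0, 0, 0, 255], [0, 0, 0, 0, 0, 0, 200], [0, 0, 0, 0, 0, 0, 150], [0, 0, 0, 0, 0, 0, 0], [0, 0, 0, 0, 0, 0, 0], [0, 0, 0, 0, 0, 0, 0], [0, 0, 0, 0, 0, 0, 0], [0, 0, 0, 0, 0, 0, 0]],
])

```text
clock: 10.72
position: [553.5, 295.7, 147.6]
ee_rot: [-0.613, 0.79, -0.0, -0.0]
contact_force: [-0.8, 0.1, -0.7]
gripper_width: 85.1
```

drive_tool([
  [[0, 0, -0.01, 0, 0, 0, 0], [0, 0, -0.02, 0, 0, 0, 0], [0, 0, -0.03, 0, 0, 0, 0], [0, 0, -0.03, 0, 0, 0, 0], [0, 0, -0.03, 0, 0, 0, 0], [0, 0, -0.02, 0, 0, 0, 0], [0, 0, 0, 0, 0, 0, 0], [0, 0, 0, 0, 0, 0, 0]],
])

```text
clock: 11.38
position: [553.9, 296.1, 290.0]
ee_rot: [-0.613, 0.79, 0.0, 0.002]
contact_force: [-0.3, 0.0, -0.7]
gripper_width: 85.3
```

```bash
python3 - <<'E'
from h import *
import cv2
plan((589,-283.5,260),-1.965)
f=lambda a,s:cv2.resize(a,None,fx=s,fy=s,interpolation=cv2.INTER_CUBIC)
w=f(get_image('wrist')[40:300,150:370],1.8)
s=f(get_image('scene')[150:270,285:400],3.4)
c=np.zeros((470,800,3),np.uint8);c[:w.shape[0],:w.shape[1]]=w;c[:s.shape[0],400:400+s.shape[1]]=s
cv2.imwrite('pics/w6.png',c)
E
```

```text
t 11.38 pos [553.9 296.1 290. ] yaw -1.8208 tilt [0.0031 0.0029] F [-0.33  0.03 -0.67] w 85.3
  turn z 0.1442 shift mm [ 521.7 -255.    30. ]
```

View pics/w6.png

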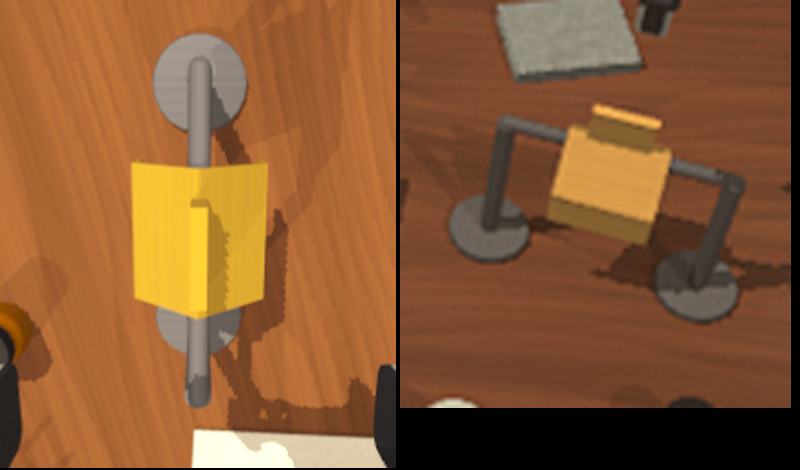

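drive_tool([
  [[0, 0, 0, 0, 0, 0.072, 0], [0, 0, 0, 0, 0, 0.072, 0], [0.02, -0.0098, 0, 0, 0, 0, 0], [0.035, -0.0171, 0, 0, 0, 0, 0], [0.035, -0.0171, 0, 0, 0, 0, 0], [0.035, -0.0171, 0, 0, 0, 0, 0], [0.035, -0.0171, 0, 0, 0, 0, 0], [0.035, -0.0171, 0, 0, 0, 0, 0]],
])

```text
clock: 12.15
position: [565.7, 77.2, 286.2]
ee_rot: [-0.555, 0.832, 0.0, -0.002]
contact_force: [0.6, 0.2, -0.4]
gripper_width: 85.6
```

drive_tool([
  [[0.035, -0.0171, 0, 0, 0, 0, 0], [0.035, -0.0171, 0, 0, 0, 0, 0], [0.035, -0.0171, 0, 0, 0, 0, 0], [0.035, -0.0171, 0, 0, 0, 0, 0], [0.035, -0.0171, 0, 0, 0, 0, 0], [0.035, -0.0171, 0, 0, 0, 0, 0], [0.02, -0.01, 0, 0, 0, 0, 0], [0, 0, 0, 0, 0, 0, 0]],
])

```text
clock: 12.82
position: [581.3, -180.5, 285.4]
ee_rot: [-0.553, 0.833, 0.001, -0.002]
contact_force: [0.8, 0.3, -0.2]
gripper_width: 85.4
```

drive_tool([
  [[0, 0, 0, 0, 0, 0, 0], [0, 0, 0, 0, 0, 0, 0]],
])

```text
clock: 12.98
position: [581.9, -176.1, 286.5]
ee_rot: [-0.555, 0.832, 0.001, -0.001]
contact_force: [-0.3, 0.1, 0.3]
gripper_width: 85.5
```

```bash
python3 - <<'E'
from h import *
import cv2,json
plan((589,-283.5,260),-1.965)
c=camera_params('wrist'); im=get_image('wrist')
cv2.imwrite('pics/w7.png',cv2.resize(im,None,fx=1.5,fy=1.5,interpolation=cv2.INTER_CUBIC))
json.dump({k:np.array(v).tolist() for k,v in c.items()},open('w7.json','w'))
E
```

```text
t 12.98 pos [ 581.9 -176.1  286.5] yaw -1.9648 tilt [-0.0023  0.0005] F [-0.33  0.13  0.31] w 85.5
  turn z 0.0002 shift mm [ 96.4 -47.8  26.5]
```

View pics/w7.png

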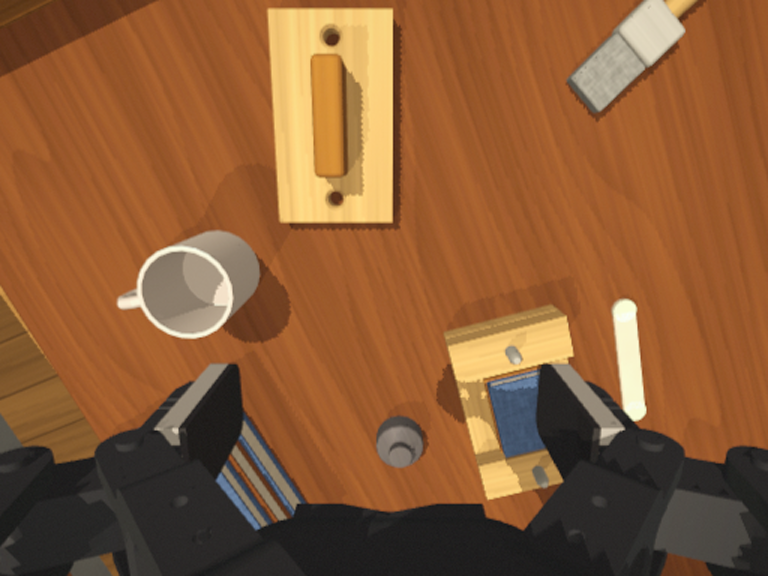

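```bash
python3 - <<'E'
from h import *
import json
c=json.load(open('w7.json'))
def show(n,pts,z):
    P=np.array([ray(c,((x+.5)/1.5-.5,(y+.5)/1.5-.5),z) for x,y in pts]);print(n,P.round(1).tolist(),P.mean(0).round(1),[round(np.linalg.norm(P[i]-P[i-1]),1) for i in range(len(P))]);return P
P=show('up',[(268,9),(393,8),(393,222),(280,222)],22);print(ax((P[0]+P[1])/2,(P[2]+P[3])/2))
P=show('hole',[(330,36),(335,198)],22);print(ax(P[0],P[1]))
P=show('handle',[(312,55),(342,55),(347,177),(315,177)],64);print(ax((P[0]+P[1])/2,(P[2]+P[3])/2))
P=show('dow',[(512,352),(540,472)],62);print(ax(P[0],P[1]),P.mean(0))
plan((589,-283.5,150),-1.965)
E
```

```text
up [[601.8, -379.6], [509.4, -342.2], [574.4, -184.7], [666.8, -223.1]] [ 588.1 -282.4] [np.float64(169.5), np.float64(99.6), np.float64(170.3), np.float64(100.1)]
-0.3925283765251124
hole [[564.2, -342.9], [613.3, -223.6]] [ 588.7 -283.2] [np.float64(129.0), np.float64(129.0)]
-0.3902323569153993
handle [[581.1, -326.2], [560.7, -317.7], [592.6, -236.1], [615.8, -245.7]] [ 587.5 -281.4] [np.float64(87.7), np.float64(22.1), np.float64(87.7), np.float64(25.0)]
-0.3900179028714857
dow [[520.6, -46.2], [535.2, 76.9]] [527.9  15.3] [np.float64(124.0), np.float64(124.0)]
-0.1178140896912875 [527.86622535  15.34979395]
t 13.03 pos [ 582.1 -175.7  287. ] yaw -1.9639 tilt [-0.0015  0.0003] F [ 0.39  0.4  -0.36] w 85.5
  turn z 0.0011 shift mm [ 96.9 -47.8 137. ]
```

drive_tool([
  [[0.024, -0.012, 0.01, 0, 0, 0, 0], [0.024, -0.012, 0.02, 0, 0, 0, 0], [0.024, -0.012, 0.025, 0, 0, 0, 0], [0.024, -0.012, 0.025, 0, 0, 0, 0], [0, 0, 0.02, 0, 0, 0, 0], [0, 0, 0.01, 0, 0, 0, 0], [0, 0, 0, 0, 0, 0, 0], [0, 0, 0, 0, 0, 0, 0]],
])

```text
clock: 13.7
position: [590.4, -282.5, 178.3]
ee_rot: [-0.556, 0.831, -0.0, -0.0]
contact_force: [0.5, -0.0, 1.2]
gripper_width: 85.2
```

```bash
python3 -c "
from h import *
plan((588.6,-283,8),-1.962)"
```

```text
t 13.7 pos [ 590.4 -282.5  178.3] yaw -1.9625 tilt [ 0.0001 -0.0006] F [ 0.45 -0.04  1.16] w 85.2
  turn z -0.0005 shift mm [  1.2   1.4 170.3]
```

drive_tool([
  [[0.0012, 0.0014, 0.015, 0, 0, 0, 0], [0, 0, 0.028, 0, 0, 0, 0], [0, 0, 0.028, 0, 0, 0, 0], [0, 0, 0.028, 0, 0, 0, 0], [0, 0, 0.022, 0, 0, 0, 0], [0, 0, 0.015, 0, 0, 0, 0], [0, 0, 0.004, 0, 0, 0, 0], [0, 0, 0, 0, 0, 0, 0]],
])

```text
clock: 14.37
position: [588.9, -283.4, 38.5]
ee_rot: [-0.556, 0.831, -0.0, 0.0]
contact_force: [0.3, -0.6, -0.4]
gripper_width: 85.6
```

drive_tool([
  [[0, 0, 0.015, 0, 0, 0, 0], [0, 0, 0.01, 0, 0, 0, 0], [0, 0, 0, 0, 0, 0, 0], [0, 0, 0, 0, 0, 0, 0]],
])

```text
clock: 14.7
position: [588.5, -284.1, 13.5]
ee_rot: [-0.555, 0.832, -0.0, 0.0]
contact_force: [-0.6, 0.3, -0.3]
gripper_width: 85.5
```

```bash
python3 - <<'E'
from h import *
import cv2
plan((588.6,-283,8),-1.962)
f=lambda a,s:cv2.resize(a,None,fx=s,fy=s,interpolation=cv2.INTER_CUBIC)
w=f(get_image('wrist'),1)
s=f(get_image('scene')[150:270,80:200],2.4)
c=np.zeros((384,800,3),np.uint8);c[:,:512]=w;c[:288,512:]=s
cv2.imwrite('pics/w8.png',c)
E
```

```text
t 14.7 pos [ 588.5 -284.1   13.5] yaw -1.9642 tilt [ 0.0007 -0.0005] F [-0.55  0.26 -0.26] w 85.5
  turn z -0.0022 shift mm [-1.1  0.4  5.5]
```

View pics/w8.png

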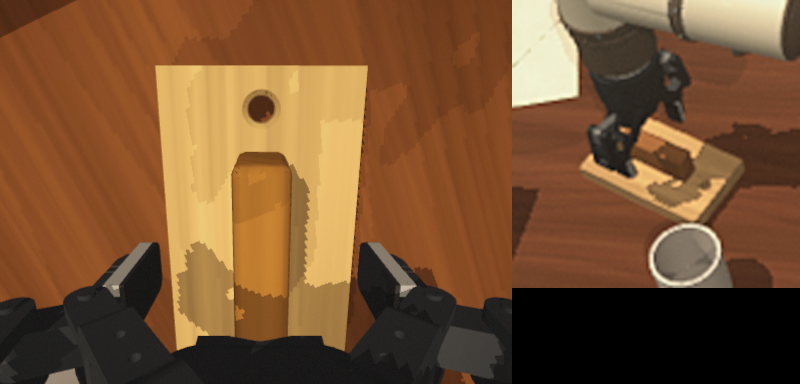

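drive_tool([
  [[0, 0, 0.005, 0, 0, 0, 0], [0, 0, 0, 0, 0, 0, 100], [0, 0, 0, 0, 0, 0, 150], [0, 0, 0, 0, 0, 0, 170]],
])

```text
clock: 15.13
position: [588.1, -284.3, 7.8]
ee_rot: [-0.555, 0.832, -0.0, -0.0]
contact_force: [-0.3, 0.4, 0.3]
gripper_width: 51.6
```

drive_tool([
  [[0, 0, 0, 0, 0, 0, 255], [0, 0, 0, 0, 0, 0, 255], [0, 0, 0, 0, 0, 0, 255], [0, 0, 0, 0, 0, 0, 255], [0, 0, 0, 0, 0, 0, 255]],
])

```text
clock: 15.55
position: [588.1, -284.1, 8.0]
ee_rot: [-0.555, 0.832, -0.0, 0.0]
contact_force: [-0.9, 1.9, 2.0]
gripper_width: 22.9
```

drive_tool([
  [[0, 0, -0.01, 0, 0, 0, 255], [0, 0, -0.02, 0, 0, 0, 255], [0, 0, -0.025, 0, 0, 0, 255], [0, 0, -0.025, 0, 0, 0, 255], [0, 0, -0.025, 0, 0, 0, 255], [0, 0, -0.02, 0, 0, 0, 255], [0, 0, -0.01, 0, 0, 0, 255], [0, 0, 0, 0, 0, 0, 255]],
])

```text
clock: 16.22
position: [589.2, -284.5, 145.2]
ee_rot: [-0.555, 0.832, -0.002, 0.002]
contact_force: [0.2, -0.1, -3.9]
gripper_width: 23.3
```

```bash
python3 -c "
from h import *
plan((527.3,28,140),-1.696)"
```

```text
t 16.22 pos [ 589.2 -284.5  145.2] yaw -1.9647 tilt [ 0.0045 -0.0012] F [ 0.17 -0.12 -3.92] w 23.3
  turn z -0.2687 shift mm [-302.4  100.4    5.2]
```

drive_tool([
  [[0, 0, 0, 0, 0, -0.09, 255], [0, 0, 0, 0, 0, -0.09, 255], [0, 0, 0, 0, 0, -0.089, 255], [-0.015, 0.005, 0, 0, 0, 0, 255], [-0.027, 0.009, 0, 0, 0, 0, 255], [-0.03, 0.01, 0, 0, 0, 0, 255], [-0.03, 0.01, 0, 0, 0, 0, 255], [-0.03, 0.01, 0, 0, 0, 0, 255]],
])

```text
clock: 16.88
position: [558.7, -146.4, 140.1]
ee_rot: [-0.661, 0.75, 0.002, -0.001]
contact_force: [0.6, 0.0, -3.9]
gripper_width: 22.6
```

drive_tool([
  [[-0.03, 0.01, 0, 0, 0, 0, 255], [-0.03, 0.01, 0, 0, 0, 0, 255], [-0.03, 0.01, 0, 0, 0, 0, 255], [-0.03, 0.01, 0, 0, 0, 0, 255], [-0.03, 0.01, 0, 0, 0, 0, 255], [-0.015, 0.005, 0, 0, 0, 0, 255], [0, 0, 0, 0, 0, 0, 255], [0, 0, 0, 0, 0, 0, 255]],
])

```text
clock: 17.55
position: [525.5, 23.4, 141.1]
ee_rot: [-0.662, 0.749, 0.001, -0.001]
contact_force: [0.4, 0.4, -4.2]
gripper_width: 22.9
```

```bash
python3 - <<'E'
from h import *
plan((527.3,28,115),-1.696)
E
```

```text
t 17.55 pos [525.5  23.4 141.1] yaw -1.6942 tilt [-0.0033 -0.0007] F [ 0.42  0.4  -4.23] w 22.9
  turn z 0.0018 shift mm [-4.8 -1.2 26.1]
```

drive_tool([
  [[-0.0025, -0.0006, 0.01, 0, 0, 0.001, 255], [-0.0023, -0.0006, 0.015, 0, 0, 0.001, 255], [0, 0, 0.015, 0, 0, 0, 255], [0, 0, 0.013, 0, 0, 0, 255], [0, 0, 0, 0, 0, 0, 255], [0, 0, 0, 0, 0, 0, 255], [0, 0, 0, 0, 0, 0, 255], [0, 0, 0, 0, 0, 0, 255]],
])

```text
clock: 18.22
position: [529.4, 27.2, 90.4]
ee_rot: [-0.661, 0.751, -0.0, 0.001]
contact_force: [-0.9, -0.1, -4.1]
gripper_width: 23.0
```

```bash
python3 - <<'E'
from h import *
import cv2,json
plan((527.3,28,48),-1.696)
c=camera_params('wrist'); im=get_image('wrist')
f=lambda a,s:cv2.resize(a,None,fx=s,fy=s,interpolation=cv2.INTER_CUBIC)
a=f(im[50:200,130:390],3)
t=f(get_image('top')[165:230,210:290],2)
a[-130:,-160:]=t
cv2.imwrite('pics/w9.png',a)
json.dump({k:np.array(v).tolist() for k,v in c.items()},open('w9.json','w'))
E
```

```text
t 18.22 pos [529.4  27.2  90.4] yaw -1.6984 tilt [0.0016 0.0003] F [-0.85 -0.13 -4.1 ] w 23.0
  turn z -0.0024 shift mm [-0.5  2.2 42.4]
```

View pics/w9.png

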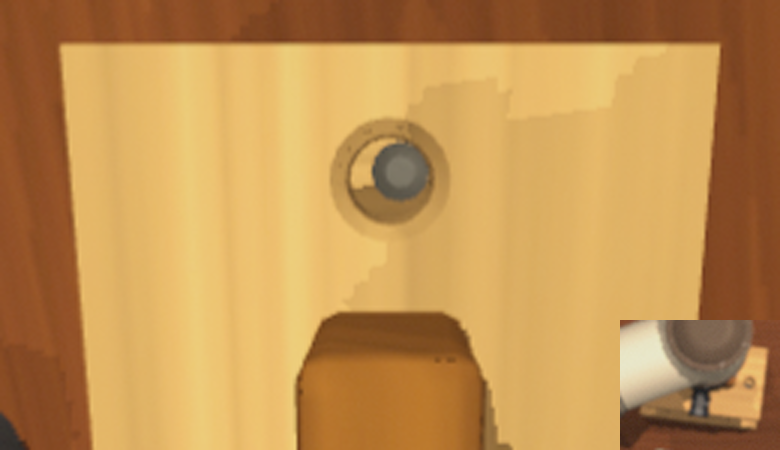

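```bash
python3 - <<'E'
from h import *
import json
c=json.load(open('w9.json'))
N=lambda x,y:(130+(x+.5)/3-.5,50+(y+.5)/3-.5)
ht=ray(c,N(390,179),104.4); hb=ray(c,N(392,182),82.4)
d=ray(c,N(401,172),62)
print('hole',ht,'dowel',d)
yaw=-1.6984; T=np.array([[np.cos(yaw),np.sin(yaw)],[np.sin(yaw),-np.cos(yaw)]])
print('delta tool',T.T@(d-ht))
P=[ray(c,N(*p),104.4) for p in ((61,44),(719,44),(700,300),(83,300))];print(P,ax((P[0]+P[1])/2,(P[2]+P[3])/2))
# holes centre inferred
u=np.array([np.sin(yaw+np.pi/2+0),0]);x=np.array([np.cos(yaw),np.sin(yaw)])
print('upper centre',ht-65*x,'tcp 529.4 27.2; press from far dowel yaw-.124', d+65*np.array([np.sin(.124),np.cos(.124)]))
E
```

```text
hole [521.78919585 -36.12628618] dowel [519.5034372  -36.63977745]
delta tool [0.80019674 2.20182903]
[array([568.53644538, -61.96669812]), array([470.08185205, -49.43542496]), array([474.6537933, -11.098849 ]), array([573.21088692, -23.63530208])] -0.12002326406435325
upper centre [530.06094416  28.34524382] tcp 529.4 27.2; press from far dowel yaw-.124 [527.54279798  27.86114253]
```

drive_tool([
  [[0.0006, 0.0022, 0.004, 0, 0, 0, 255], [0, 0, 0.004, 0, 0, 0, 255], [0, 0, 0.004, 0, 0, 0, 255], [0, 0, 0, 0, 0, 0, 255], [0, 0, 0, 0, 0, 0, 255], [0, 0, 0, 0, 0, 0, 255]],
])

```text
clock: 18.82
position: [526.5, 27.2, 77.7]
ee_rot: [-0.661, 0.75, -0.0, -0.0]
contact_force: [-0.2, -0.1, -4.8]
gripper_width: 22.8
```

```bash
python3 - <<'E'
from h import *
import cv2,json
plan((527.3,28,48),-1.696)
c=camera_params('wrist'); im=get_image('wrist')
f=lambda a,s:cv2.resize(a,None,fx=s,fy=s,interpolation=cv2.INTER_CUBIC)
cv2.imwrite('pics/w10.png',f(im[80:135,230:290],8))
json.dump({k:np.array(v).tolist() for k,v in c.items()},open('w10.json','w'))
E
```

```text
t 18.82 pos [526.5  27.2  77.7] yaw -1.6976 tilt [ 0.0001 -0.0001] F [-0.24 -0.06 -4.83] w 22.8
  turn z -0.0016 shift mm [-0.9 -0.7 29.7]
```

View pics/w10.png

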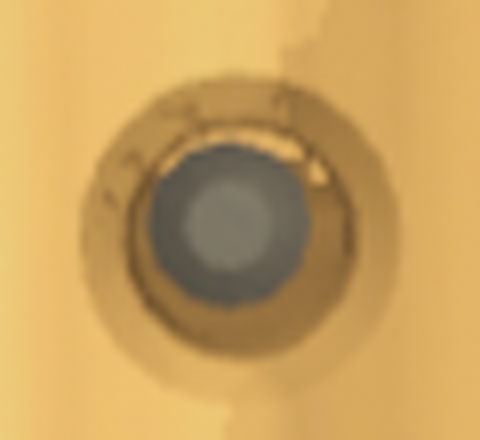

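```bash
python3 - <<'E'
from h import *
import json
c=json.load(open('w10.json'))
N=lambda x,y:(230+(x+.5)/8-.5,80+(y+.5)/8-.5)
d=ray(c,N(228,225),62);yaw=-1.6976; T=np.array([[np.cos(yaw),np.sin(yaw)],[np.sin(yaw),-np.cos(yaw)]])
for p,z in (((240,236),91.7),((240,240),89.5)): print(T.T@(d-ray(c,N(*p),z)))
E
```

```text
[ 0.4028958  -0.77346956]
[ 0.6576997  -0.77819689]
```

drive_tool([
  [[0.0005, -0.0008, 0.002, 0, 0, 0, 255], [0, 0, 0.003, 0, 0, 0, 255], [0, 0, 0.003, 0, 0, 0, 255], [0, 0, 0, 0, 0, 0, 255], [0, 0, 0, 0, 0, 0, 255]],
])

```text
clock: 19.28
position: [526.9, 26.5, 69.3]
ee_rot: [-0.661, 0.751, 0.0, -0.0]
contact_force: [-0.9, 0.6, -4.3]
gripper_width: 23.0
```

drive_tool([
  [[0, 0, 0.002, 0, 0, 0, 255], [0, 0, 0.002, 0, 0, 0, 255], [0, 0, 0.002, 0, 0, 0, 255], [0, 0, 0, 0, 0, 0, 255], [0, 0, 0, 0, 0, 0, 255]],
])

```text
clock: 19.7
position: [527.0, 26.5, 63.5]
ee_rot: [-0.661, 0.751, 0.0, -0.0]
contact_force: [0.8, 0.3, -5.1]
gripper_width: 22.9
```

No resistance; the dowels are entering.

drive_tool([
  [[0, 0, 0.002, 0, 0, 0, 255], [0, 0, 0.002, 0, 0, 0, 255], [0, 0, 0.002, 0, 0, 0, 255], [0, 0, 0.002, 0, 0, 0, 255], [0, 0, 0, 0, 0, 0, 255], [0, 0, 0, 0, 0, 0, 255]],
])

```text
clock: 20.2
position: [527.0, 26.5, 55.5]
ee_rot: [-0.661, 0.751, 0.0, -0.0]
contact_force: [-0.4, -0.3, -4.2]
gripper_width: 23.3
```

drive_tool([
  [[0, 0, 0.001, 0, 0, 0, 255], [0, 0, 0.001, 0, 0, 0, 255], [0, 0, 0.001, 0, 0, 0, 255], [0, 0, 0, 0, 0, 0, 255], [0, 0, 0, 0, 0, 0, 255]],
])

```text
clock: 20.62
position: [527.3, 26.6, 53.4]
ee_rot: [-0.661, 0.75, -0.0, 0.0]
contact_force: [-1.7, 0.8, 2.1]
gripper_width: 22.8
```

drive_tool([
  [[0, 0, 0.001, 0, 0, 0, 255], [0, 0, 0.001, 0, 0, 0, 255], [0, 0, 0.001, 0, 0, 0, 255], [0, 0, 0, 0, 0, 0, 255], [0, 0, 0, 0, 0, 0, 255]],
])

```text
clock: 21.03
position: [527.4, 26.6, 50.0]
ee_rot: [-0.661, 0.75, -0.0, 0.0]
contact_force: [-2.1, -0.6, 4.6]
gripper_width: 22.9
```

drive_tool([
  [[0, 0, 0.001, 0, 0, 0, 255], [0, 0, 0.001, 0, 0, 0, 255], [0, 0, 0, 0, 0, 0, 255], [0, 0, 0, 0, 0, 0, 255]],
])

```text
clock: 21.37
position: [527.4, 26.6, 48.1]
ee_rot: [-0.661, 0.75, -0.0, 0.0]
contact_force: [-1.7, 0.3, 5.9]
gripper_width: 22.5
```

drive_tool([
  [[0, 0, 0.001, 0, 0, 0, 255], [0, 0, 0, 0, 0, 0, 255], [0, 0, 0, 0, 0, 0, 255]],
])

```text
clock: 21.62
position: [527.4, 26.6, 47.9]
ee_rot: [-0.661, 0.75, -0.0, 0.0]
contact_force: [-5.0, 0.5, 11.2]
gripper_width: 22.8
```

drive_tool([
  [[0, 0, 0.0005, 0, 0, 0, 255], [0, 0, 0, 0, 0, 0, 255], [0, 0, 0, 0, 0, 0, 255], [0, 0, 0, 0, 0, 0, 255], [0, 0, 0, 0, 0, 0, 255], [0, 0, 0, 0, 0, 0, 255]],
])

```text
clock: 22.12
position: [527.4, 26.6, 47.9]
ee_rot: [-0.661, 0.75, -0.0, 0.0]
contact_force: [-4.8, 1.5, 13.5]
gripper_width: 23.0
```

```bash
python3 - <<'E'
from h import *
import cv2
plan((527.3,28,48),-1.696)
f=lambda a,s:cv2.resize(a,None,fx=s,fy=s,interpolation=cv2.INTER_CUBIC)
cv2.imwrite('pics/w11.png',f(get_image('scene')[145:260,200:400],4))
E
```

```text
t 22.12 pos [527.4  26.6  47.9] yaw -1.6972 tilt [ 0.0008 -0.0002] F [-4.78  1.49 13.54] w 23.0
  turn z -0.0012 shift mm [-1.4  0.2 -0.1]
```

View pics/w11.png

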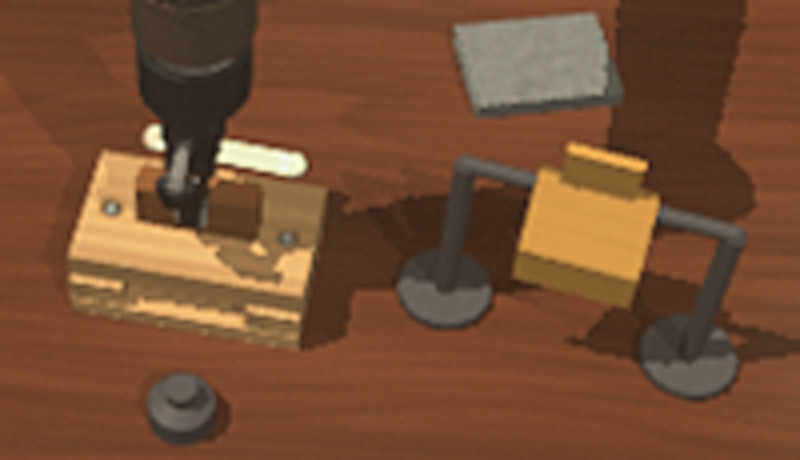

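```bash
python3 -c "
from bench import *
job_done()
s=read_state();print(s['clock'],s['position'],s['contact_force'],s['gripper_width'])"
```

```text
the job is handed in; nothing more can be done
the job is handed in; nothing more can be done
```

I hung the guard over the bar and let it go. The upper half is on both dowels and pressed down flush, with the arm still gripping the handle. I handed the job in at about 22 s of the 61 s limit; no verdict was reported.

- **Last checks:**
  - The push on the upper half read 13.5 N, with a side force of about 5 N.
  - The TCP stopped at z = 47.9 mm and did not go lower when I pushed further. That matches the flush height of 48 mm I worked out from the grasp.
  - The tool's tilt was under 0.001 rad.
  - The last picture shows both dowel tops in the holes, the halves closed, and the guard astride the bar. The paperweight and folding bone were still in place; I did not re-check the mug, jar, ink, brush or notebook after the moves.
- **What disagreed:**
  - My first grasp of the guard closed on nothing, just above the fin. The pictures put the closed fingertips about 30 mm above the reported TCP, not 8 mm ahead of it as the text says. I reopened, went 28 mm lower and the second grasp held; every later height used this correction.
  - The opening read 6.2 mm on the 8 mm fin and 23 mm on the 24 mm handle.
  - The bed joint could not be read, so I infer it is fully down from the height and force.
- **Budget:** I viewed 13 pictures, three over the budget of 10.

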